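Tip the fallen tiles back in the rack

ROBOT

A 6-joint arm with a two-finger parallel gripper is mounted at the origin on the work surface. World frame = base frame: x ahead of the robot, y to its left, z up, the work surface at z = 0. Lengths are in m, angles in degrees, forces in N, time in s.
With the tool pointing down it reaches from about 0.3 to 0.825 m from the base axis. Payload 5.4 kg.
Tool frame: the origin (TCP) lies between the finger pads; the fingertips stand 17 mm ahead of it and the grasp point (between the pads) lies 2 mm behind it (ctrl.tip_extent is the distance from the TCP to the fingertips, in m); y points along the fingers, z is the direction in which the jaws open and shut, and the axes are right-handed (so a half turn about y gives the same grasp; the last joint's range is limited). The gripper opens to 92 mm and grips with 3 to 60 N. Pads are 20 mm wide; open, the fingers measure 128 mm over their backs; the gripper's body (75 mm by 189 mm) begins 69 mm behind the grasp point.
Start: joints at [57.92, 9.076, 91.501, -0, 79.423, -12.038], TCP at [0.197, 0.54, 0.232] pointing down, gripper open.
Joint ranges: [-166.64, 166.64], [-54.1, 131.32], [10.49, 154.53], [-73.88, 253.88], [9.74, 151.15], [-171.62, 171.62]. Speed limits (degrees/s): [147.25, 147.25, 180, 180, 180, 180].

INTERFACE

Orientations are given as a 3x3 rotation matrix whose columns are the frame's x, y, z axes.
In Python, from bench import ctrl, camera, get_calibration, boxes_of, tip_of gives the robot as it stands.
- The arm moves only by the tool apply_moves, never from a script. Its arguments are lists of equal length, an entry for each row: "gripper": the finger opening in mm, from 0 to 91.9; "dp": the shift along the tool's x, y, z in mm, a list of three; "turn": the turn, a rotation vector about the tool's x, y, z in degrees, a list of three. In form: {"gripper": [gripper, ...], "dp": [[x, y, z], ...], "turn": [[wx, wy, wz], ...]}. A call has exactly 8 rows; each row is the pose to reach, as a shift and turn from the pose commanded when the call began, along the tool's axes at that moment; what a row does not reach only later rows make up. A row lasts 1/12 s, in which the tool goes at most 41.7 mm and 7.16 degrees, less where a joint would pass 70% of its speed; a pose out of reach is approached as far as the arm can. A call with a gripper value outside its range is refused whole. The fingers move at their own pace and stop on an object; the grip force is fixed at half the most. Time passes only in rows, so rows that repeat a pose let the fingers close, or fill a call up. It gives the time, the measured TCP pose, the force and the opening at its end, in the units of the state.
- ctrl.state(): the state, without advancing time (a new reading comes with each control period).
- camera(name): name is "scene" or "top" or "wrist"; returns (picture, depth): 400x640x3 uint8, red, green, blue; 400x640 float32, m along the optical axis (not along the pixel's ray), 0 where there is no reading.
- get_calibration(name): a dict with "camera_matrix" (3x3 intrinsics, pixels), "R" (3x3) and "t" (3): a world point X has camera coordinates R X + t; the wrist camera has in their place "T_tool_cam" (4x4, takes a point from camera to tool coordinates, whose origin is the TCP and whose axes are the tool frame's). Camera axes: x right, y down, z forward; pixel columns grow to the right and rows downward; lengths in m; the calibration is good to about 2 mm. The wrist camera is an equidistant fisheye: a pixel r from the principal point sees the ray r / f radians off the axis. A picture is of the moment at which its call begins: read the wrist's pose just before it. get_calibration takes no time and is no camera call.
- ctrl.job_done(): hands the job in, once; it reports no verdict.
Trained networks look in the newest picture that a camera, given by its name, has taken for a name from the list of things; names that differ only in an ending like _2 or _b are one class to them, and where a whole thing is asked for, a point or a joint stands for the part that bears it (a point fixed in the world has none). Each returns a list of dicts, best first, with "conf" (0 to 1); they miss things now and then, are a little off and sometimes report something else, mostly with a low value. They report only what shows in the picture. A call takes as long as a camera call. They do not tell look-alikes from the thing itself.
- boxes_of(camera, query): "position" ([column, row] in pixels, amid what is visible of it).
- tip_of(camera, query): "position" ([column, row] in pixels: a listed point, or the origin of a listed thing).
The state is a dict: "time_s": time; "joint_positions": joint angles; "qd": joint speeds; "joint_torque": joint torques, N m; "position": TCP position; "tool_rot": TCP orientation; "contact_force": force on the tool from outside, world axes, zero at the start; "ft_torque": the same for the moment, N m; "width": finger opening in m.
Only numpy, scipy, OpenCV 4.12 (cv2) and the standard library are available. Lean on these libraries where they do the work, as an engineer would, in place of code of your own. Each camera call takes 0.05 s, during which the arm holds its last target.

TASK

Two of the three glazed tiles in the wooden rack (the green and the yellow one) have tipped forward onto the bare wooden front rail. Push each of them by its upper part, from the front, past upright so that it tips back and rests against the blue rear rail like the white tile, standing in the groove at the same place along the rack. Only push with the fingers, never lift a tile, and leave the white tile, the mug, the jar and the brush where they are.

Things in the scene. Friction and masses are not known exactly. Their poses are not given: they have to be found in the camera images.
- rack: wooden tile rack fixed to the table, 150 (x) by 370 (y) mm; end panels at y = +-177 mm, 16 mm thick, 105 mm high. Origin: centre of its underside on the table; +x is its rear. Three tiles stand in its groove (along y) at y = -108, 0, +108 mm in any order, 28 mm apart
- groove (a point): centre of the groove's floor, 20 mm over the table; groove 16 mm wide, 6 mm deep. A tile rocks freely about its lower edge in it; pushed some 5 degrees past upright it falls on by itself. A leaning tile's top is about 145 mm over the table
- front_rail (a point): middle of the bare wooden front rail, a round bar of 12 mm diameter along the rack's y, axis 86 mm over the table, 32.5 mm before the groove (rack -x)
- rear_rail (a point): middle of the blue rear rail, a round bar of 12 mm diameter along the rack's y, axis 86 mm over the table, 32.5 mm behind the groove (rack +x)
- tile_green: green glazed ceramic tile with bare terracotta back, 80 mm wide (its y), 130 mm tall (its z), 10 mm thick (its x), about 0.16 to 0.32 kg. Loose, at the start tipped forward: about 18 degrees from upright with its top towards the rack's -x, leaning on the front rail. Origin: middle of its lower edge, which stands in the rack's groove; z runs up the tile to its top edge, +x is the terracotta back
- top_green (a point): middle of the green tile's top edge
- tile_yellow: yellow glazed ceramic tile with bare terracotta back, 80 mm wide (its y), 130 mm tall (its z), 10 mm thick (its x), about 0.16 to 0.32 kg. Loose, at the start tipped forward: about 18 degrees from upright with its top towards the rack's -x, leaning on the front rail. Origin: middle of its lower edge, which stands in the rack's groove; z runs up the tile to its top edge, +x is the terracotta back
- top_yellow (a point): middle of the yellow tile's top edge
- tile_white: white glazed ceramic tile with bare terracotta back, 80 mm wide (its y), 130 mm tall (its z), 10 mm thick (its x), about 0.16 to 0.32 kg. Loose, at the start already leaning back 18 degrees on the blue rear rail, to be left alone. Origin: middle of its lower edge, which stands in the rack's groove; z runs up the tile to its top edge, +x is the terracotta back
- top_white (a point): middle of the white tile's top edge
- mug: bystander: loose blue mug, 76 mm wide, 85 mm tall, handle at its +y, standing on the table close behind the rack; origin at the centre of its underside
- jar: bystander: loose amber glass jar with white cap, 64 mm wide, 95 mm tall, standing on the table close behind the rack; origin at the centre of its underside
- brush: bystander: loose brush with wooden handle, 200 mm long along its x, lying on the table in front of the rack; origin at the middle of its underside
Mind the look-alikes: they are no part of the job. Leave any purple or turquoise look-alike of the tile_green alone.

How it is judged (in metres and radians):
At the end, for the whole second after the job is handed in: All three tiles lean back on the blue rear rail at rest: each top edge is 22 to 65 mm behind the groove's centre line and at least 125 mm over the table, each lower edge is in the groove (within 14 mm of its centre line, no more than 32 mm over the table) and within 25 mm of where it started (x of top_green in the frame of rack between 0.022 and 0.065 m and z of each of top_green, top_yellow, top_white in the frame of rack above 0.125 m and x of tile_green in the frame of rack between -0.014 and 0.014 m and z of each of tile_green, tile_yellow, tile_white in the frame of rack below 0.032 m and distance of each of tile_green, tile_yellow, tile_white from where it was at the start of the episode below 0.025 m and linear speed of each of tile_green, tile_yellow, tile_white below 0.02 m/s and angular speed of each of tile_green, tile_yellow, tile_white below 0.15 rad/s and x of top_yellow in the frame of rack between 0.022 and 0.065 m and x of tile_yellow in the frame of rack between -0.014 and 0.014 m and x of top_white in the frame of rack between 0.022 and 0.065 m and x of tile_white in the frame of rack between -0.014 and 0.014 m); the robot touches nothing.
It fails at once if a tile is lifted: its foot rises more than about 20 mm out of the groove (height (world z) of any of tile_green, tile_yellow, tile_white above 0.042 m).
It fails at once if the white tile, which already leans correctly, is moved (its top by more than 15 mm) (distance of top_white from where it was at the start of the episode above 0.015 m).
It fails at once if the mug, jar or brush is moved by more than 20 mm (distance of any of mug, jar, brush from where it was at the start of the episode above 0.02 m).
It fails at once if the mug or jar is tipped by more than 20 degrees (angle between any of mug, jar's own z axis and vertical above 0.35 rad).
It also fails if it takes over 48 s, if anything falls off the work surface, if the arm or the gripper's body presses on something with over 40 N, if the wrist force passes 120 N, or if a joint passes its speed limit or range.

## Working session

There is one attempt and no reset: what is moved stays moved. The work goes in short steps, Python scripts to look and compute and a tool call to move; the robot and the scene stay as the last step left them, time stands still between calls to the robot, and variables do not carry over. Pictures are saved under pics/ and viewed, and the job is handed in when it is done.

Besides the shell and the picture viewer there is one more tool, called after ">>>" in YAML: its name, and indented under it one key for each argument. apply_moves: Moves the arm, as the interface text tells. Its arguments: {"type":"object","properties":{"gripper":{"type":"array"},"dp":{"type":"array"},"turn":{"type":"array"}},"required":["gripper","dp","turn"]}

```bash
mkdir -p pics; ls; python3 - <<'E'
from bench import ctrl,camera,get_calibration,boxes_of,tip_of
import cv2,numpy as np
s=ctrl.state();print(s['time_s'],s['position'],np.round(s['tool_rot'],3))
for n in ['scene','top']:
    im,d=camera(n);cv2.imwrite(f'pics/{n}0.png',im[:,:,::-1]);np.save(f'{n}_d.npy',d);np.save(f'{n}_i.npy',im)
    c=get_calibration(n);K,R,t=[np.array(c[k]) for k in('camera_matrix','R','t')]
    for q in ['groove','front_rail','rear_rail','rack','top_green','top_yellow','top_white','tile_green','tile_yellow','tile_white','mug','jar','brush']:
        for r in tip_of(n,q)[:2]:
            u,v=r['position'];ui,vi=int(round(u)),int(round(v))
            ui=min(max(ui,0),639);vi=min(max(vi,0),399)
            z=d[vi,ui];p=R.T@(z*np.linalg.inv(K)@[u,v,1]-t)
            print(n,q,round(r['conf'],2),np.round([u,v]),np.round(p,3))
E
```

```text
pics
0.0 [0.19674912 0.53967973 0.23066048] [[ 0.939 -0.001  0.343]
 [-0.343 -0.002  0.939]
 [-0.    -1.    -0.002]]
scene groove 0.82 [304. 217.] [0.547 0.068 0.023]
scene front_rail 0.54 [304. 219.] [0.554 0.066 0.026]
scene rear_rail 0.69 [307. 204.] [0.577 0.07  0.091]
scene rear_rail 0.46 [371. 261.] [0.704 0.166 0.039]
scene rack 0.95 [302. 222.] [0.564 0.061 0.028]
scene top_green 0.84 [428. 338.] [0.864 0.217 0.011]
scene top_green 0.8 [449. 278.] [0.754 0.308 0.005]
scene top_yellow 0.63 [294. 161.] [0.507 0.061 0.147]
scene top_yellow 0.18 [288. 288.] [0.734 0.002 0.051]
scene tile_green 0.95 [349. 204.] [0.535 0.17  0.027]
scene tile_green 0.83 [496. 245.] [0.699 0.439 0.001]
scene tile_yellow 0.71 [305. 218.] [0.552 0.07  0.026]
scene tile_yellow 0.3 [256. 230.] [ 0.574 -0.035  0.04 ]
scene tile_white 0.83 [256. 230.] [ 0.574 -0.035  0.04 ]
scene tile_white 0.58 [349. 205.] [0.54  0.17  0.028]
scene mug 0.87 [292. 285.] [0.734 0.009 0.058]
scene jar 0.89 [365. 262.] [0.701 0.155 0.037]
top groove 0.94 [348. 209.] [0.548 0.067 0.02 ]
top groove 0.16 [366. 152.] [0.693 0.01
[... 176 characters left out ...]
8 [346. 208.] [0.55  0.071 0.026]
top top_green 0.97 [284.  91.] [ 0.854  0.226 -0.001]
top top_green 0.96 [265. 330.] [ 0.24   0.28  -0.002]
top top_yellow 0.77 [355. 227.] [0.505 0.06  0.148]
top top_white 0.81 [396. 184.] [ 0.601 -0.033  0.142]
top tile_green 0.74 [205. 150.] [0.701 0.429 0.008]
top tile_green 0.64 [308. 221.] [0.518 0.166 0.059]
top tile_yellow 0.82 [350. 211.] [0.542 0.062 0.045]
top tile_yellow 0.6 [350. 254.] [0.435 0.061 0.022]
top tile_white 0.96 [393. 203.] [ 0.562 -0.044  0.034]
top tile_white 0.18 [354. 227.] [0.505 0.062 0.148]
top mug 0.62 [366. 151.] [0.697 0.018 0.002]
top jar 0.71 [306. 160.] [0.662 0.169 0.095]
top brush 0.66 [352. 255.] [0.431 0.058 0.021]
```

View pics/scene0.png

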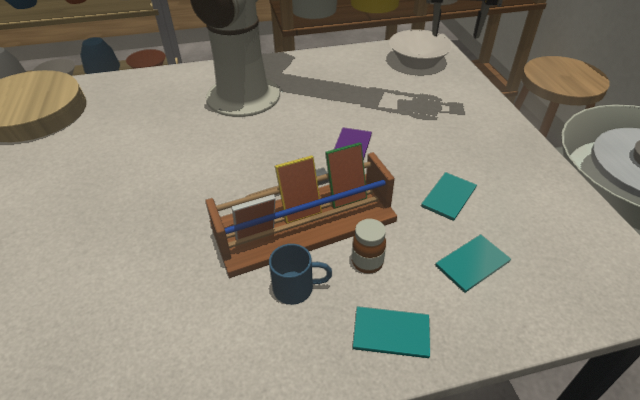

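View pics/top0.png

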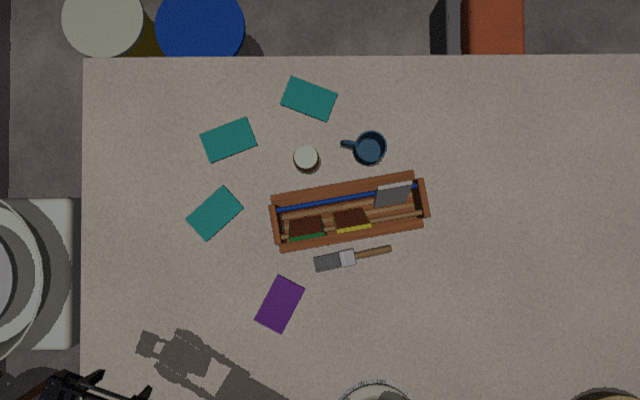

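```bash
python3 - <<'E'
from bench import get_calibration
import cv2,numpy as np
c=get_calibration('top');K,R,t=[np.array(c[k]) for k in('camera_matrix','R','t')]
d=np.load('top_d.npy');im=np.load('top_i.npy')
v,u=np.mgrid[:400,:640];P=((np.stack([u,v,np.ones_like(u)],-1)*d[...,None])@np.linalg.inv(K).T-t)@R
np.save('P.npy',P)
hsv=cv2.cvtColor(im,cv2.COLOR_RGB2HSV)
m=(P[...,2]>.128)&(P[...,2]<.165)&(P[...,0]>.4)&(P[...,0]<.7)&(P[...,1]<.3)&(d>0)
n,l,st,ce=cv2.connectedComponentsWithStats(m.astype('uint8'))
for i in range(1,n):
    if st[i,4]<15: continue
    q=P[l==i];lo=q.min(0);hi=q.max(0);
    f=np.polyfit(q[:,1],q[:,0],1)
    print(st[i],np.round(q.mean(0),3),np.round(lo,3),np.round(hi,3),'slope deg',np.degrees(np.arctan(f[0])),'col',np.median(im[l==i],0))
m=(P[...,2]>.085)&(P[...,2]<.115)&(P[...,0]>.4)&(P[...,0]<.7)&(abs(P[...,1]-.1)<.25)&(d>0)
n,l,st,ce=cv2.connectedComponentsWithStats(m.astype('uint8'))
for i in range(1,n):
    if st[i,4]<15: continue
    q=P[l==i];print('mid',st[i],np.round(np.median(q,0),3),np.round(q.min(0),3),np.round(q.max(0),3))
E
```

```text
[377 180  36  14 244] [ 0.596 -0.029  0.142] [ 0.582 -0.07   0.128] [0.61  0.009 0.149] slope deg -9.582181671340262 col [118.5 114.  111. ]
[336 221  36  13 255] [0.506 0.064 0.142] [0.492 0.024 0.128] [0.518 0.102 0.15 ] slope deg -9.28214111666063 col [120. 103.  39.]
[289 229  35  13 251] [0.488 0.17  0.142] [0.475 0.132 0.128] [0.501 0.208 0.149] slope deg -9.191179617422744 col [42. 74. 38.]
mid [294 145  24  24 443] [0.67  0.172 0.095] [0.644 0.143 0.086] [0.699 0.198 0.101]
mid [323 178 108  54 836] [ 0.531 -0.076  0.094] [ 0.495 -0.12   0.085] [0.618 0.131 0.115]
mid [268 190 142  55 994] [0.557 0.168 0.093] [ 0.466 -0.071  0.085] [0.591 0.259 0.115]
mid [289 223  34  10 151] [0.503 0.173 0.101] [0.494 0.133 0.085] [0.514 0.211 0.114]
```

The pictures show white, yellow and green tiles at rack y = -108, 0 and +108, with the rack yawed about 9.3°. Green's top is at about (307, 236) in the top view and yellow's at about (354, 228). The turquoise and purple plates on the table are the look-alikes. I'll move to the front of the green tile with the fingers closed and the tool's x along the rack's +x.

>>> apply_moves:
  gripper: [0, 0, 0, 0, 0, 0, 0, 0]
  dp:
    - [30, 0, -22]
    - [60, 0, -45]
    - [90, 0, -67]
    - [120, 0, -90]
    - [150, 0, -112]
    - [180, 0, -135]
    - [210, 0, -157]
    - [240, 0, -180]
  turn:
    - [0, -4, 0]
    - [0, -8, 0]
    - [0, -12, 0]
    - [0, -16, 0]
    - [0, -20, 0]
    - [0, -24, 0]
    - [0, -27, 0]
    - [0, -29.4, 0]

```text
time_s: 2.07
position: [0.3615, 0.2873, 0.2319]
tool_rot: [[0.986, 0.001, -0.165], [0.165, 0.0, 0.986], [0.001, -1.0, 0.0]]
contact_force: [0.6, 0.0, -0.3]
width: 0.0411
```

```bash
cat > go.py <<'E'
from bench import ctrl
import numpy as np,sys
s=ctrl.state();p=s['position'];R=np.array(s['tool_rot'])
ex=np.array([.987,.161,0]);ey=np.array([-.161,.987,0]);g=np.array([.545,.069,0])
print('t',s['time_s'],'rack pos mm',np.round([(p-g)@ex*1e3,(p-g)@ey*1e3,p[2]*1e3],1),'F',np.round(s['contact_force'],1),s['width'])
print(np.round(R,3))
if len(sys.argv)>3:
    a=[float(v)/1e3 for v in sys.argv[1:4]]
    print('dp',np.round(R.T@(g+a[0]*ex+a[1]*ey+[0,0,a[2]]-p)*1e3,1))
E
python3 go.py -85 108 139
```

```text
t 2.0667 rack pos mm [-145.9  245.   231.9] F [ 0.6  0.  -0.3] 0.04106266522496888
[[ 0.986  0.001 -0.165]
 [ 0.165  0.     0.986]
 [ 0.001 -1.     0.   ]]
dp [  60.2   92.9 -137.3]
```

>>> apply_moves:
  gripper: [0, 0, 0, 0, 0, 0, 0, 0]
  dp:
    - [12, 0, -28]
    - [24, 0, -56]
    - [36, 0, -84]
    - [48, 0, -112]
    - [60, 20, -137]
    - [60, 50, -137]
    - [60, 75, -137]
    - [60, 93, -137]
  turn:
    - [0, 0, 0]
    - [0, 0, 0]
    - [0, 0, 0]
    - [0, 0, 0]
    - [0, 0, 0]
    - [0, 0, 0]
    - [0, 0, 0]
    - [0, 0, 0]

```text
time_s: 2.73
position: [0.4415, 0.1627, 0.1364]
tool_rot: [[0.987, -0.002, -0.161], [0.161, -0.0, 0.987], [-0.002, -1.0, 0.0]]
contact_force: [-0.0, -0.1, 0.1]
width: 0.0004
```

```bash
python3 go.py -60 108 139; python3 - <<'E'
from bench import camera
import cv2
for n in['scene','wrist']:
    im,d=camera(n);cv2.imwrite(f'pics/{n}1.png',im[:,:,::-1])
E
```

```text
t 2.7333 rack pos mm [-87.1 109.1 136.4] F [-0.  -0.1  0.1] 0.0004459562060165638
[[ 0.987 -0.002 -0.161]
 [ 0.161 -0.     0.987]
 [-0.002 -1.     0.   ]]
dp [27.  -2.7 -1.1]
```

View pics/scene1.png

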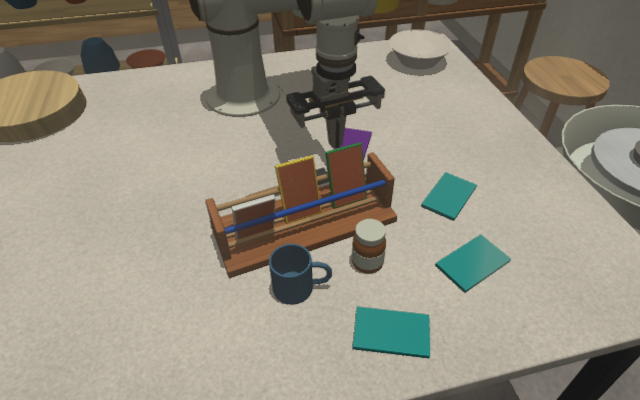

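View pics/wrist1.png

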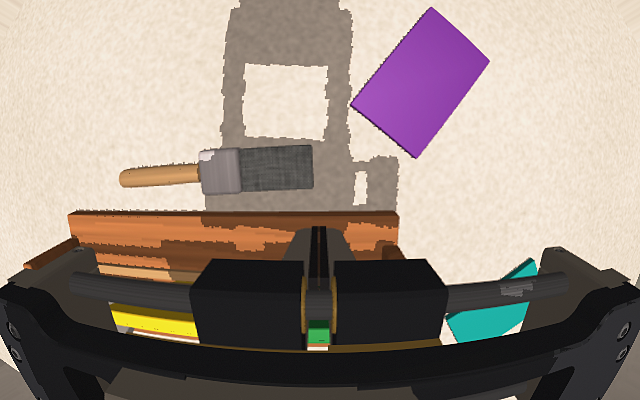

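The fingers are closed and centred in front of the green tile, which shows between them at (319, 335) in the wrist view. I'll push slowly.

>>> apply_moves:
  gripper: [0, 0, 0, 0, 0, 0, 0, 0]
  dp:
    - [8, -1, -1]
    - [16, -2, -1]
    - [24, -2, -1]
    - [32, -2, -1]
    - [39, -2, -1]
    - [46, -2, -1]
    - [53, -2, -1]
    - [60, -2, -1]
  turn:
    - [0, 0, 0]
    - [0, 0, 0]
    - [0, 0, 0]
    - [0, 0, 0]
    - [0, 0, 0]
    - [0, 0, 0]
    - [0, 0, 0]
    - [0, 0, 0]

```text
time_s: 3.5
position: [0.5024, 0.1723, 0.1406]
tool_rot: [[0.987, 0.0, -0.163], [0.163, 0.0, 0.987], [0.0, -1.0, -0.0]]
contact_force: [-0.2, -0.6, 0.1]
width: 0.0004
```

```bash
python3 go.py 5 108 139; python3 - <<'E'
from bench import camera
import cv2
for n in['scene','top']:
    im,d=camera(n);cv2.imwrite(f'pics/{n}2.png',cv2.resize(im[100:300,180:500,::-1],None,fx=2,fy=2))
E
```

```text
t 3.5 rack pos mm [-25.4 108.8 140.6] F [-0.2 -0.6  0.1] 0.0004047033412036241
[[ 0.987  0.    -0.163]
 [ 0.163  0.     0.987]
 [ 0.    -1.    -0.   ]]
dp [30.4  1.6 -0.9]
```

View pics/scene2.png

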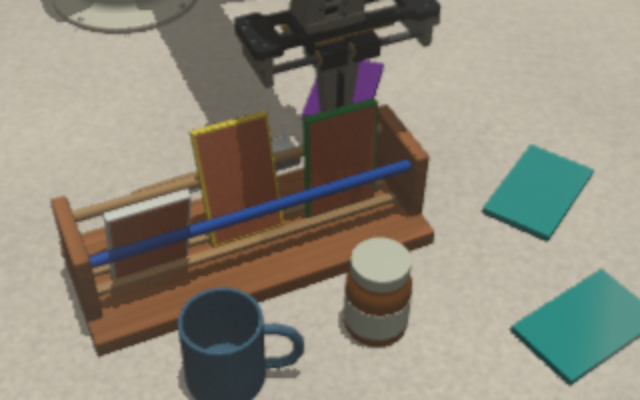

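The green tile's top edge, at (340, 112), has risen towards upright and its foot is still in place. I'll push on past upright.

>>> apply_moves:
  gripper: [0, 0, 0, 0, 0, 0, 0, 0]
  dp:
    - [5, 0, 0]
    - [10, 0, 0]
    - [15, 0, 0]
    - [20, 0, 0]
    - [25, 0, 0]
    - [29, 0, 0]
    - [33, 0, 0]
    - [36, 0, 0]
  turn:
    - [0, 0, 0]
    - [0, 0, 0]
    - [0, 0, 0]
    - [0, 0, 0]
    - [0, 0, 0]
    - [0, 0, 0]
    - [0, 0, 0]
    - [0, 0, 0]

```text
time_s: 4.27
position: [0.5377, 0.1781, 0.1406]
tool_rot: [[0.987, -0.0, -0.163], [0.163, -0.0, 0.987], [-0.0, -1.0, -0.0]]
contact_force: [0.0, -0.5, -0.8]
width: 0.0006
```

```bash
python3 go.py -60 108 139; python3 - <<'E'
from bench import camera
import cv2
for n in['scene','top']:
    im,d=camera(n);cv2.imwrite(f'pics/{n}3.png',cv2.resize(im[100:300,180:500,::-1],None,fx=2,fy=2))
E
```

```text
t 4.2667 rack pos mm [ 10.3 108.8 140.6] F [ 0.  -0.5 -0.8] 0.0005566712524437208
[[ 0.987 -0.    -0.163]
 [ 0.163 -0.     0.987]
 [-0.    -1.    -0.   ]]
dp [-70.3   1.6  -0.7]
```

View pics/scene3.png

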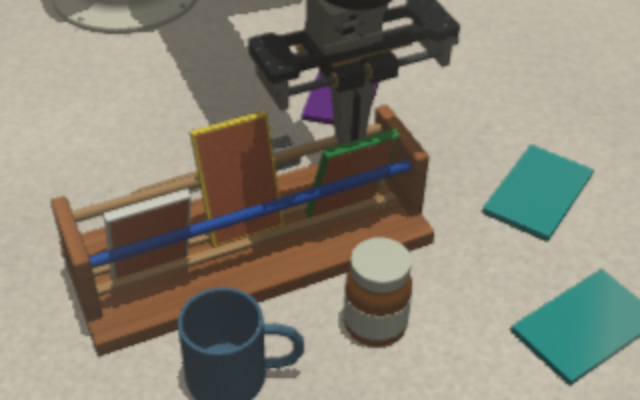

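The green tile now leans on the blue rail, with its top edge at (357, 146). I'll back off and move across to the yellow tile.

>>> apply_moves:
  gripper: [0, 0, 0, 0, 0, 0, 0, 0]
  dp:
    - [-25, 0, 0]
    - [-50, 0, 0]
    - [-75, 0, 0]
    - [-98, 0, 0]
    - [-98, 0, -25]
    - [-98, 0, -55]
    - [-98, 0, -85]
    - [-98, 0, -109]
  turn:
    - [0, 0, 0]
    - [0, 0, 0]
    - [0, 0, 0]
    - [0, 0, 0]
    - [0, 0, 0]
    - [0, 0, 0]
    - [0, 0, 0]
    - [0, 0, 0]

```text
time_s: 5.03
position: [0.4582, 0.053, 0.1409]
tool_rot: [[0.987, 0.001, -0.163], [0.163, -0.0, 0.987], [0.001, -1.0, -0.001]]
contact_force: [0.5, 0.3, 0.9]
width: 0.0004
```

>>> apply_moves:
  gripper: [0, 0, 0, 0, 0, 0, 0, 0]
  dp:
    - [8, 0, 0]
    - [16, 0, 0]
    - [24, 0, 0]
    - [32, 0, 0]
    - [40, 0, 0]
    - [47, 0, 0]
    - [54, 0, 0]
    - [61, 0, 0]
  turn:
    - [0, 0, 0]
    - [0, 0, 0]
    - [0, 0, 0]
    - [0, 0, 0]
    - [0, 0, 0]
    - [0, 0, 0]
    - [0, 0, 0]
    - [0, 0, 0]

```text
time_s: 5.7
position: [0.5191, 0.065, 0.1405]
tool_rot: [[0.987, -0.0, -0.163], [0.163, 0.0, 0.987], [-0.0, -1.0, 0.0]]
contact_force: [-0.6, 0.8, -0.7]
width: 0.0002
```

```bash
python3 go.py 10 0 139; python3 - <<'E'
from bench import camera
import cv2
for n in['scene']:
    im,d=camera(n);cv2.imwrite(f'pics/{n}4.png',cv2.resize(im[100:300,180:500,::-1],None,fx=2,fy=2))
E
```

```text
t 5.7 rack pos mm [-26.2   0.2 140.5] F [-0.6  0.8 -0.7] 0.0001968607002491231
[[ 0.987 -0.    -0.163]
 [ 0.163  0.     0.987]
 [-0.    -1.     0.   ]]
dp [36.2  1.5 -0.3]
```

View pics/scene4.png

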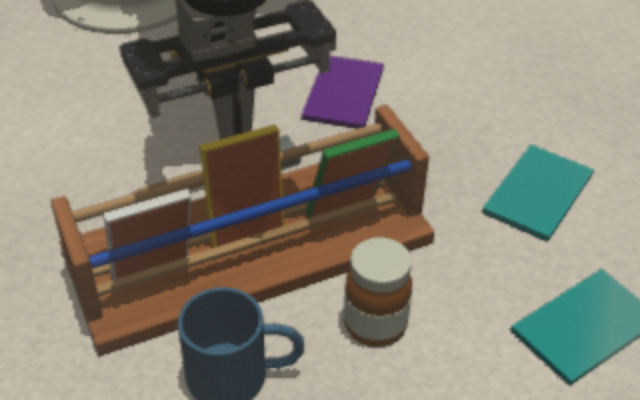

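The yellow tile is going the same way, with its top edge at (240, 140), nearly upright. I'll push on, then retract.

>>> apply_moves:
  gripper: [0, 0, 0, 0, 0, 0, 0, 0]
  dp:
    - [5, 0, 0]
    - [10, 0, 0]
    - [15, 0, 0]
    - [20, 0, 0]
    - [25, 0, 0]
    - [29, 0, 0]
    - [33, 0, 0]
    - [36, 0, 0]
  turn:
    - [0, 0, 0]
    - [0, 0, 0]
    - [0, 0, 0]
    - [0, 0, 0]
    - [0, 0, 0]
    - [0, 0, 0]
    - [0, 0, 0]
    - [0, 0, 0]

```text
time_s: 6.42
position: [0.5544, 0.0703, 0.1406]
tool_rot: [[0.987, 0.0, -0.163], [0.163, 0.0, 0.987], [0.0, -1.0, -0.0]]
contact_force: [-0.7, -0.5, -0.0]
width: 0.0005
```

>>> apply_moves:
  gripper: [0, 0, 0, 0, 0, 0, 0, 0]
  dp:
    - [-20, 0, 0]
    - [-45, 0, 0]
    - [-75, 0, 0]
    - [-105, 0, 0]
    - [-135, -20, 0]
    - [-150, -40, 0]
    - [-160, -60, 0]
    - [-160, -80, 0]
  turn:
    - [0, 0, 0]
    - [0, 0, 0]
    - [0, 0, 0]
    - [0, 0, 0]
    - [0, 0, 0]
    - [0, 0, 0]
    - [0, 0, 0]
    - [0, 0, 0]

```text
time_s: 7.08
position: [0.3944, 0.0442, 0.2213]
tool_rot: [[0.987, -0.001, -0.162], [0.162, -0.0, 0.987], [-0.001, -1.0, -0.0]]
contact_force: [0.2, -0.3, -0.3]
width: 0.0003
```

```bash
cat > chk.py <<'E'
from bench import camera,get_calibration
import cv2,numpy as np,sys
tag=sys.argv[1]
im,d=camera('scene');cv2.imwrite(f'pics/scene{tag}.png',cv2.resize(im[100:300,180:500,::-1],None,fx=2,fy=2))
im,d=camera('top');cv2.imwrite(f'pics/top{tag}.png',cv2.resize(im[100:300,180:500,::-1],None,fx=2,fy=2))
c=get_calibration('top');K,R,t=[np.array(c[k]) for k in('camera_matrix','R','t')]
v,u=np.mgrid[:400,:640];P=((np.stack([u,v,np.ones_like(u)],-1)*d[...,None])@np.linalg.inv(K).T-t)@R
ex=np.array([.987,.161,0]);ey=np.array([-.161,.987,0]);g=np.array([.545,.069,0])
for nm,P in(('start',np.load('P.npy')),('now',P)):
    m=(P[...,2]>.138)&(P[...,2]<.165)&(P[...,0]>.47)&(P[...,0]<.7)&(P[...,1]<.3)&(P[...,1]>-.15)
    n,l,st,ce=cv2.connectedComponentsWithStats(m.astype('uint8'))
    for i in range(1,n):
        if st[i,4]<15: continue
        q=P[l==i];x=(q-g)@ex*1e3;y=(q-g)@ey*1e3
        print(nm,st[i,4],'rack x %.0f (%.0f..%.0f) y %.0f z max %.0f'%(x.mean(),x.min(),x.max(),(y.max()+y.min())/2,q[:,2].max()*1e3))
E
python3 chk.py 5; python3 go.py
```

```text
start 188 rack x 36 (29..42) y -106 z max 149
start 200 rack x -41 (-48..-35) y 1 z max 150
start 197 rack x -42 (-48..-35) y 109 z max 149
now 185 rack x 36 (29..42) y -106 z max 150
now 189 rack x 36 (29..42) y 2 z max 149
now 187 rack x 35 (29..41) y 110 z max 151
t 7.1833 rack pos mm [-149.1   -1.2  224.1] F [-0.3  0.3 -0.3] 0.00018081378381614883
[[ 0.987  0.007 -0.162]
 [ 0.162 -0.001  0.987]
 [ 0.007 -1.    -0.003]]
```

View pics/scene5.png

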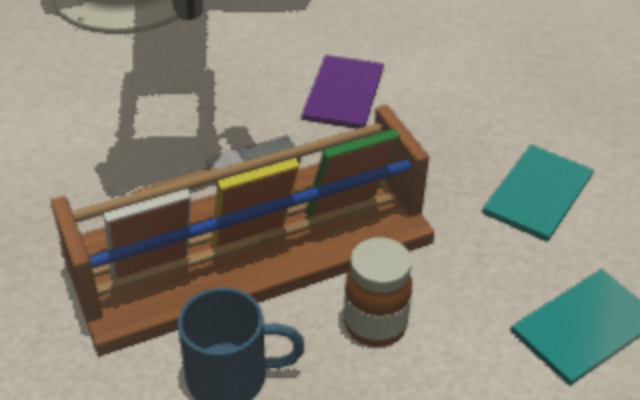

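View pics/top5.png

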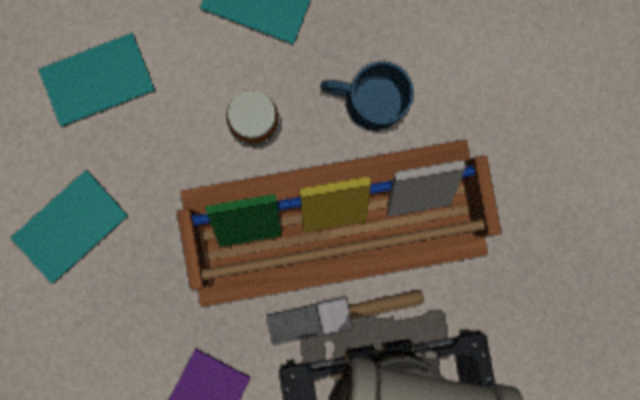

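All three tiles lean on the blue rail in line, with tops at rack x of about 36 mm and heights of about 150 mm. The arm is clear, so I'm handing in.

```bash
python3 -c "
from bench import ctrl
print(ctrl.job_done())"
```

```text
the job is handed in; nothing more can be done
None
```

I pushed the green tile and then the yellow one from the front with closed fingers. Both tipped past upright and now rest on the blue rear rail. I then backed the arm clear and handed the job in at about 7.2 s; it reported no verdict.

- **Tile positions:** In the last top-camera depth check the tops of green, yellow and white were at rack x of about 35, 36 and 36 mm and 149–151 mm high. They stand at y of about 110, 2 and -106 mm, within 1 mm of where they started along the rack.
- **Things to leave alone:** The white tile's top measured the same before and after. The mug, jar and brush look unmoved in the pictures, though I did not measure them.
- **Forces:** The force readings I took during the moves stayed around 1 N.
- **Not checked directly:** I judged that the tiles' lower edges are in the groove only from the pictures and the tops matching the white tile.

No check failed or disagreed.

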